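Empty the cap paddle and hold its blade in the UV cabinet

TASK

Three used tube caps lie on the flat paddle: lift the paddle by its steel post, carry the caps to the open white tub and tip them off the blade into it without the fingers touching the caps. Then pass the empty blade, level and nose first, straight in through the slot in the front of the UV cabinet until about 50 mm of it is inside, and finish holding it there: the gripper, not the slot, carries the paddle, with no more than a light touch on the slot's edges. Leave everything else on the bench where it stands.

Things in the scene. Friction and masses are not known exactly. Their poses are not given: they have to be found in the camera images.
- paddle: Loose grey plastic paddle, 0.26 kg, lying flat: a flat blade without side or front rims, 70 mm wide, 6 mm thick, and a square steel grip post, 24 x 24 mm, sides parallel to the paddle's x and y (pinch either way), top 52 mm above the blade's underside. Origin: on the underside, under the post's centre; x along the blade to its nose, y across, z up. The blade runs from 20 mm behind to 150 mm ahead of the origin.
- nose (a point): The middle of the paddle's rounded nose edge: 150 mm ahead of the paddle's origin and 3 mm above the blade's underside. The paddle's centre of mass, without caps, lies about 15 mm ahead of the post's centre. A low rib, 4 mm high and 4 mm thick, crosses the blade 58 mm ahead of the post's centre, between post and caps.
- cap0: A blue ribbed screw cap, a solid cylinder 28 mm in diameter and 14 mm high, 14 g, lying on the blade between 65 and 142 mm ahead of the post. Origin: centre of its underside. On the smooth blade caps begin to slide at a tilt of about 20 to 28 degrees.
- cap1: A blue ribbed screw cap, a solid cylinder 28 mm in diameter and 14 mm high, 14 g, lying on the blade between 65 and 142 mm ahead of the post. Origin: centre of its underside. On the smooth blade caps begin to slide at a tilt of about 20 to 28 degrees.
- cap2: A blue ribbed screw cap, a solid cylinder 28 mm in diameter and 14 mm high, 14 g, lying on the blade between 65 and 142 mm ahead of the post. Origin: centre of its underside. On the smooth blade caps begin to slide at a tilt of about 20 to 28 degrees.
- tub: A white open tub, fixed to the bench: 200 mm along its x, 180 mm along its y, 60 mm high, walls 4 mm. Origin: centre of its underside, on the bench.
- tub_in (a point): Centre of the tub's inner floor.
- cabinet: White UV cabinet with an amber clear top, fixed to the bench: 220 mm wide (its y), 160 mm deep (its x), 114 mm high. Origin: on the bench under the middle of the outer face of its front panel, the one facing the robot; x points straight into the cabinet, z up. It may stand to the robot's left or right, the tub on the other side.
- slot (a point): Centre of the level slot in the cabinet's front panel, on its outer face, 60 mm above the bench; axes as the cabinet's (x points in). The slot is 78 mm wide and 8 mm high: the 6 mm blade has 2 mm to spare in height, 8 mm in width. A dark rim, 1 mm thick, frames it. The panel is 8 mm thick; behind it the cabinet is empty for 146 mm.
- rack: Bystander: a 150 x 60 mm blue tube rack, 95 mm tall with four capped tubes, loose on the bench; leave it. Origin: centre of its underside.
- beaker: Bystander: a clear beaker, 60 mm wide, 70 mm tall, loose on the bench; leave it. Origin: centre of its underside.
- dish: Bystander: a closed petri dish, 94 mm wide, 14 mm tall, loose on the bench; leave it. Origin: centre of its underside.
- marker: Bystander: a marker pen lying flat, 120 x 13 x 13 mm, loose on the bench; leave it. Origin: centre of its underside.

How it is judged:
On the way, in this order (a step that is already met when the one before it is completed fails the run):
1. the paddle is held over the tub with all three caps still on its blade (height (world z) of nose above 0.055 m and horizontal distance between nose and tub below 0.15 m and contact force between the fingers and paddle above 1 N and x of cap0 in the frame of paddle between 0.03 and 0.16 m and y of cap0 in the frame of paddle between -0.045 and 0.045 m and z of cap0 in the frame of paddle between 0.001 and 0.02 m and x of cap1 in the frame of paddle between 0.03 and 0.16 m and y of cap1 in the frame of paddle between -0.045 and 0.045 m and z of cap1 in the frame of paddle between 0.001 and 0.02 m and x of cap2 in the frame of paddle between 0.03 and 0.16 m and y of cap2 in the frame of paddle between -0.045 and 0.045 m and z of cap2 in the frame of paddle between 0.001 and 0.02 m).
2. all three caps have been tipped into the tub (x of cap0 in the frame of tub_in between -0.098 and 0.098 m and y of cap0 in the frame of tub_in between -0.088 and 0.088 m and z of cap0 in the frame of tub_in between -0.01 and 0.05 m and x of cap1 in the frame of tub_in between -0.098 and 0.098 m and y of cap1 in the frame of tub_in between -0.088 and 0.088 m and z of cap1 in the frame of tub_in between -0.01 and 0.05 m and x of cap2 in the frame of tub_in between -0.098 and 0.098 m and y of cap2 in the frame of tub_in between -0.088 and 0.088 m and z of cap2 in the frame of tub_in between -0.01 and 0.05 m), for 0.2 s.
3. the blade is through the slot (x of nose in the frame of slot between 0.035 and 0.075 m and angle between the x axis of paddle and the x axis of cabinet, either way round below 0.12 rad and angle between paddle's own z axis and vertical below 0.1 rad and y of nose in the frame of slot between -0.012 and 0.012 m and z of nose in the frame of slot between -0.006 and 0.006 m), for 0.2 s.
At the end, for the whole second after the job is handed in: All three caps lie at rest inside the tub; the paddle is gripped by the fingers, still, level within 0.1 rad and in line with the cabinet within 0.12 rad, its nose through the slot and 35 to 75 mm beyond the panel's outer face, with less than 3 N between paddle and cabinet (all of step 2 and all of step 3 and contact force between the fingers and paddle above 1 N and contact force between paddle and cabinet below 3 N and linear speed of paddle below 0.02 m/s and linear speed of each of cap0, cap1, cap2 below 0.05 m/s); the arm keeps its last pose, push and grip.
It fails at once if the fingers touch a cap (over 0.5 N) (contact force between the fingers and cap0 above 0.5 N or contact force between the fingers and cap1 above 0.5 N or contact force between the fingers and cap2 above 0.5 N).
It fails at once if a bystander is moved more than 30 mm (distance of any of rack, beaker, dish, marker from where it was at the start of the episode above 0.03 m).
It also fails if it takes over 64 s, if anything falls off the work surface, if the arm or the gripper's body presses on something with over 40 N, if the wrist force passes 120 N, or if a joint passes its speed limit or range.

ROBOT

A 6-joint arm with a two-finger parallel gripper is mounted at the origin on the work surface. World frame = base frame: x ahead of the robot, y to its left, z up, the work surface at z = 0. Lengths are in m, angles in rad, forces in N, time in s.
With the tool pointing down it reaches from about 0.35 to 0.975 m from the base axis. Payload 4.9 kg.
Tool frame: the origin (TCP) lies on the centre line of the jaws, within the pads' length; the fingertips stand 14 mm ahead of it and the grasp point (between the pads) lies 5 mm behind it; z points along the fingers, y is the line along which they close (so a half turn about z gives the same grasp; the last joint's range is limited). The gripper opens to 85 mm and grips with 20 to 120 N. Pads are 22 mm wide; open, the fingers measure 114 mm over their backs; the gripper's body (76 mm by 85 mm) begins 54 mm behind the grasp point. The pads swing forward as they close: fully open they stand 13 mm farther back than shut.
Start: joints at [-1.311, 0.053, 1.613, -0, 1.476, -0.119], TCP at [0.231, -0.581, 0.245] pointing down, gripper open.
Joint ranges: [-3.01, 3.01], [-1.01, 2.22], [0.06, 2.58], [-1.02, 4.17], [0.09, 2.62], [-3.14, 3.14]. Speed limits (rad/s): [2.57, 2.57, 3.14, 3.14, 3.14, 3.14].

INTERFACE

Orientations are given as a unit quaternion [w, x, y, z].
In Python, from plant import * gives the robot as it stands.
- The arm moves only by the tool send_rows, never from a script. Its argument "steps" is a list of rows, each an object with "translation": the shift along the tool's x, y, z in cm, a list of three; "delta_rot": the turn, a rotation vector about the tool's x, y, z in rad, a list of three; "jaw": the finger opening in cm, from 0 to 8.54. In form: [{"translation": [dx, dy, dz], "delta_rot": [rx, ry, rz], "jaw": jaw}, ...]. A call has exactly 8 rows; each row is the pose to reach, as a shift and turn from the pose commanded when the call began, along the tool's axes at that moment; what a row does not reach only later rows make up. A row lasts 1/10 s, in which the tool goes at most 50 mm and 8.59 degrees, less where a joint would pass 70% of its speed; a pose out of reach is approached as far as the arm can. A call with a gripper value outside its range is refused whole. The fingers move at their own pace and stop on an object; the grip force is fixed at half the most. Time passes only in rows, so rows that repeat a pose let the fingers close, or fill a call up. It gives the time, the measured TCP pose, the force, the opening and the grip force at its end, in the units of the state.
- state(): the state, without advancing time (a new reading comes with each control period).
- grab_frame(name): name is "scene" or "top" or "wrist"; returns a dict with "pixels" (400x640x3 uint8, blue, green, red), "range_z" (400x640 float32, m along the optical axis (not along the pixel's ray), 0 where there is no reading), "fx", "fy", "cx", "cy" (pixels), "rvec" (rotation vector, rad) and "tvec" (3), from world to camera coordinates, as OpenCV has them. Camera axes: x right, y down, z forward; pixel columns grow to the right and rows downward; lengths in m; the calibration is good to about 2 mm. A picture is of the moment at which its call begins.
- job_done(): hands the job in; it is judged then, once.
The state is a dict: "time": time; "joint_pos": joint angles; "joint_vel": joint speeds; "joint_efforts": joint torques, N m; "tool_pos": TCP position; "tool_rot": TCP orientation; "contact_force": force on the tool from outside, world axes, zero at the start; "ft_torque": the same for the moment, N m; "gripper_width": opening from 0.0 (shut) to 1.0 (fully open); "grasp_force": force on a finger pad.
Only numpy, scipy, OpenCV 4.12 (cv2) and the standard library are available. Lean on these libraries where they do the work, as an engineer would, in place of code of your own. Each camera call takes 0.05 s, during which the arm holds its last target. There are 200 camera calls.

## Working session

There is one attempt and no reset: what is moved stays moved. The work goes in short steps, Python scripts to look and compute and a tool call to move; the robot and the scene stay as the last step left them, time stands still between calls to the robot, and variables do not carry over. Pictures are saved under pics/ and viewed, at most 10 in all, crops included, and the job is handed in when it is done.

Besides the shell and the picture viewer there is one more tool, called after "Request:" as name([rows], argument=value, ...), one row to a line, values as JSON. send_rows: Moves the arm, as the interface text tells. Its arguments: {"type":"object","properties":{"steps":{"type":"array","items":{"type":"object","properties":{"translation":{"type":"array","items":{"type":"number"}},"delta_rot":{"type":"array","items":{"type":"number"}},"jaw":{"type":"number"}}}}},"required":["steps"]}

```bash
mkdir -p pics; ls
cat > h.py <<'E'
from plant import *
import numpy as np, cv2
from scipy.spatial.transform import Rotation as R
def cloud(f):
    z=f["range_z"]; v,u=np.mgrid[:z.shape[0],:z.shape[1]]
    P=np.dstack([(u-f["cx"])/f["fx"]*z,(v-f["cy"])/f["fy"]*z,z])
    M=cv2.Rodrigues(np.array(f["rvec"],float))[0]
    W=(P-np.array(f["tvec"]).ravel())@M
    W[z<=0]=np.nan
    return W
def tool(s=None):
    s=s or state(); q=s["tool_rot"]
    return np.array(s["tool_pos"]),R.from_quat([q[1],q[2],q[3],q[0]])
E
python3 - <<'E'
from h import *
for n in("top","scene"):
    f=grab_frame(n); cv2.imwrite(f"pics/{n}0.png",f["pixels"]); np.savez(f"/tmp/{n}0.npz",W=cloud(f),p=f["pixels"])
    print(n,f["fx"],f["cx"],f["cy"],f["rvec"],f["tvec"])
s=state();print(s);print(tool(s)[1].as_matrix())
E
```

```text
pics
top 444.89426826550255 321.2366251114435 201.96142884615261 [ 2.1051606  -2.12925433  0.21292272] [-0.00162028  0.57305906  1.01258923]
scene 452.6165567848524 316.10382191581334 202.30937707710615 [ 2.01645798  1.11550884 -0.53396923] [-0.32026614 -0.24039497  1.27414565]
{'time': 0.1, 'joint_pos': array([-1.31101352e+00,  5.33164237e-02,  1.61414954e+00,  1.08022628e-05,
        1.47599799e+00, -1.18975052e-01]), 'joint_vel': array([ 6.88775551e-04,  9.73097751e-05, -3.54103475e-03,  9.09965875e-04,
        4.91689249e-04, -1.18340135e-04]), 'joint_efforts': array([ 6.42387586e-04, -3.94908607e+01, -3.71362209e+01, -6.70384520e-05,
        4.00906996e-03,  5.37610148e-06]), 'tool_pos': array([ 0.23098365, -0.58017654,  0.24417434]), 'tool_rot': array([-9.33709571e-04,  9.82121008e-01,  1.88248375e-01, -6.04558505e-05]), 'contact_force': array([-1.09653429, -0.84700713,  0.14504211]), 'ft_torque': array([-0.01723183,  0.00562008,  0.0468409 ]), 'grasp_force': 0.0, 'gripper_width': 0.9995252513065087}
[[ 9.29125092e-01  3.69765254e-01 -4.70288540e-04]
 [ 3.69765480e-01 -9.29123355e-01  1.81127014e-03]
 [ 2.32788697e-04 -1.85679300e-03 -9.99998249e-01]]
```

View pics/top0.png

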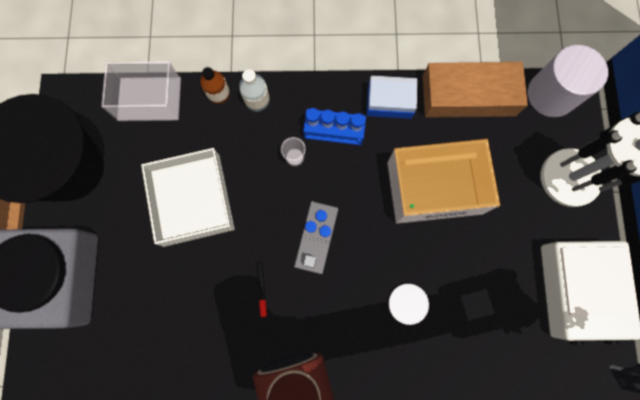

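View pics/scene0.png

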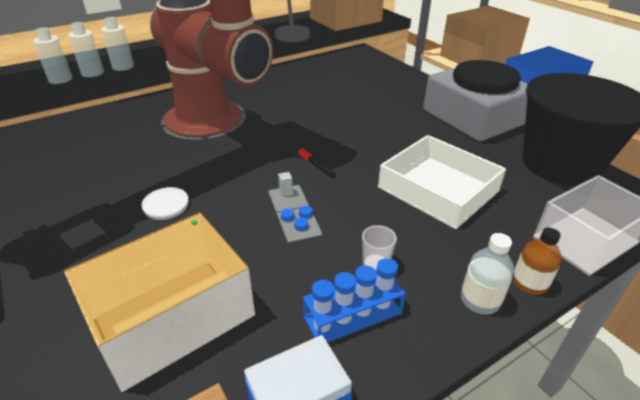

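The top view shows the paddle with its post at (309,260), nose at (323,205) and caps at (321,215), (311,226) and (325,231). The tub is at (187,197), on the robot's left. The cabinet is at (443,180), on the right, with its front edge along about (400,220)–(498,207). The beaker is at (293,151), the rack at (335,126), the dish at (408,304) and the marker at (262,290).

Run:
```python
from h import *
from scipy.ndimage import label
d=np.load("/tmp/top0.npz");W=d["W"];p=d["p"].astype(int)
def box(r0,r1,c0,c1,zl,zh,name,extra=None):
    S=W[r0:r1,c0:c1]; m=(S[...,2]>zl)&(S[...,2]<zh)
    if extra is not None: m&=extra[r0:r1,c0:c1]
    q=S[m]
    r=cv2.minAreaRect((q[:,:2]*1000).astype(np.float32)); 
    print(name,len(q),"z med",np.median(q[:,2]).round(4),"mean",q.mean(0).round(4),"rect",np.round(r[0],1),np.round(r[1],1),round(r[2],2)); return q
box(190,290,280,350,0.003,0.012,"blade")
box(245,280,290,330,0.045,0.058,"post")
blue=(p[...,0]>150)&(p[...,2]<90)
S=blue[200:240,295:340]; L,n=label(S)
for i in range(1,n+1):
    m=np.zeros_like(blue);m[200:240,295:340]=L==i
    if m.sum()>20: print("cap",m.sum(),np.nanmedian(W[m],0).round(4))
box(140,255,130,245,0.052,0.066,"tub rim")
box(140,255,130,245,-.002,0.02,"tub floor",p.min(2)>120)
box(130,230,380,510,0.105,0.122,"cabinet top")
for n_,b in dict(beaker=(130,170,275,312,.03,.09),rack=(100,150,298,370,.03,.13),dish=(280,330,385,435,.008,.03),marker=(258,320,250,275,.006,.03)).items(): box(*b,n_)
# scene: cabinet front
```

```text
blade 1546 z med 0.0055 mean [0.4924 0.0041 0.0057] rect [491.5   9.5] [171.5 248.1] 88.65
post 106 z med 0.0515 mean [0.4341 0.021  0.0515] rect [434.2  20.9] [23.9 23.8] 75.66
cap 100 [ 0.5476 -0.0072  0.0188]
cap 96 [0.5203 0.019  0.0193]
cap 104 [ 0.508  -0.0166  0.0194]
tub rim 675 z med 0.0577 mean [0.5957 0.3236 0.0575] rect [595.8 320.9] [201.4 181.9] 12.84
tub floor 4866 z med 0.003 mean [0.5988 0.3297 0.0035] rect [604.5 334. ] [223.7 201.8] 12.96
cabinet top 6529 z med 0.1143 mean [ 0.6177 -0.296   0.1142] rect [ 619.8 -296.7] [161.2 221.4] 5.34
beaker 320 z med 0.0566 mean [0.7124 0.0581 0.055 ] rect [721.2  55.1] [58.5 92.4] 74.59
rack 1507 z med 0.0579 mean [ 0.7673 -0.0417  0.0699] rect [771.7 -43.8] [109.6 198.9] 10.49
dish 1243 z med 0.0141 mean [ 0.332  -0.2146  0.0141] rect [ 331.7 -214.6] [93.6 91.3] 89.1
marker 309 z med 0.0121 mean [0.3703 0.1386 0.0121] rect [371.4 138.9] [127.9  14.4] 5.14
```

Checked against the given sizes: the post is 24×24 mm with its top at 51.5 mm, the tub rim measures 201×182 mm, and the cabinet top 161×221 mm at 114 mm. All fit. I'll pinch the post along the paddle's x and tip by turning about tool +x.

```bash
cat >> h.py <<'E'
def to(xyz,yaw,pitch=0,base=None):
    """tool-frame shift (cm) and rotvec from the current tool pose (or base=(p,R)); yaw of paddle x, nose-down pitch, deg"""
    p,r=base or tool()
    Rt=R.from_euler('z',yaw,degrees=True)*R.from_matrix(np.array([[0,1,0],[1,0,0],[0,0,-1.]]))*R.from_euler('x',pitch,degrees=True)
    print("shift",np.round(r.inv().apply(np.array(xyz)-p)*100,2),"rot",np.round((r.inv()*Rt).as_rotvec(),3))
E
python3 -c "
from h import *
to([.434,.021,.13],-14.34)"
```

```text
shift [ 41.09 -48.33  11.52] rot [-0.002 -0.001 -0.942]
```

Request:
send_rows([
  {"translation":[2,-2.4,0.4],"delta_rot":[0,0,-0.06],"jaw":5},
  {"translation":[5,-5.9,1],"delta_rot":[0,0,-0.14],"jaw":5},
  {"translation":[8,-9.4,1.8],"delta_rot":[0,0,-0.22],"jaw":5},
  {"translation":[11,-12.9,2.6],"delta_rot":[0,0,-0.3],"jaw":5},
  {"translation":[14,-16.5,3.5],"delta_rot":[0,0,-0.38],"jaw":5},
  {"translation":[17,-20,4.4],"delta_rot":[0,0,-0.46],"jaw":5},
  {"translation":[20,-23.5,5.4],"delta_rot":[0,0,-0.54],"jaw":5},
  {"translation":[23,-27,6.4],"delta_rot":[0,0,-0.6],"jaw":5},
])

```text
time: 0.9
tool_pos: [0.345, -0.2429, 0.1805]
tool_rot: [-0.0, 0.882, 0.471, 0.0]
contact_force: [0.3, -0.2, 0.1]
gripper_width: 0.582
grasp_force: 0.0
```

```bash
python3 -c "
from h import *
to([.434,.021,.13],-14.34)"
```

```text
shift [26.88 -7.28  5.06] rot [-0.   -0.   -0.34]
```

Request:
send_rows([
  {"translation":[4,-1.1,0.8],"delta_rot":[0,0,-0.07],"jaw":5},
  {"translation":[8,-2.2,1.6],"delta_rot":[0,0,-0.14],"jaw":5},
  {"translation":[12,-3.3,2.4],"delta_rot":[0,0,-0.21],"jaw":5},
  {"translation":[16,-4.4,3.2],"delta_rot":[0,0,-0.27],"jaw":5},
  {"translation":[20,-5.5,4],"delta_rot":[0,0,-0.32],"jaw":5},
  {"translation":[23.5,-6.4,4.6],"delta_rot":[0,0,-0.34],"jaw":5},
  {"translation":[26,-7.1,5],"delta_rot":[0,0,-0.34],"jaw":5},
  {"translation":[26.9,-7.3,5.1],"delta_rot":[0,0,-0.34],"jaw":5},
])

```text
time: 1.7
tool_pos: [0.4341, 0.0212, 0.1293]
tool_rot: [-0.001, 0.789, 0.614, -0.001]
contact_force: [0.2, -0.4, -0.3]
gripper_width: 0.586
grasp_force: 0.0
```

Run:
```python
from h import *
f=grab_frame("wrist");cv2.imwrite("pics/w1.png",f["pixels"]);W=cloud(f)
p,r=tool();print(p,r.as_matrix().round(3).tolist())
m=(W[...,2]>.045)&(W[...,2]<.058)&(abs(W[...,0]-.434)<.04)&(abs(W[...,1]-.021)<.04)
if m.sum():
    q=W[m];print(len(q),np.median(q,0),cv2.minAreaRect((q[:,:2]*1000).astype(np.float32)))
to([.434,.021,.028],-14.34)
```

```text
[0.43437491 0.02105688 0.12954615] [[0.247, 0.969, -0.001], [0.969, -0.247, 0.001], [0.0, -0.001, -1.0]]
1008 [0.43278444 0.02445956 0.05157221] ((432.53582763671875, 23.733863830566406), (23.92230796813965, 23.83142852783203), 75.82071685791016)
shift [-0.02 -0.02 10.15] rot [-0.001 -0.     0.001]
```

View pics/w1.png

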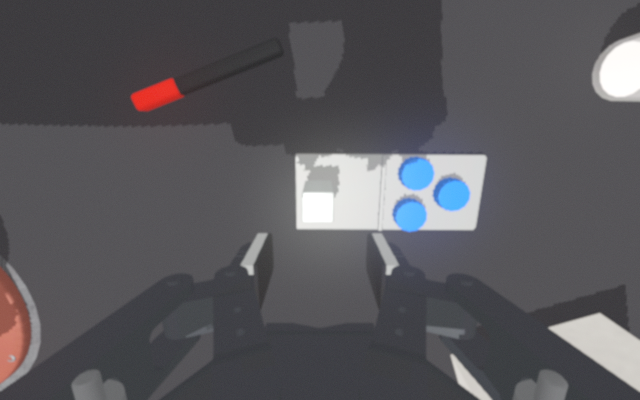

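The wrist view shows the post at (318,207), midway between the fingers at (257,250) and (385,250). The caps, at (417,173), (452,194) and (410,215), are well clear of the front finger. Descend and grip.

Request:
send_rows([
  {"translation":[0.03,-0.04,1.5],"delta_rot":[0,0,0],"jaw":5},
  {"translation":[0.06,-0.08,3.5],"delta_rot":[0,0,0],"jaw":5},
  {"translation":[0.1,-0.13,5.5],"delta_rot":[0,0,0],"jaw":5},
  {"translation":[0.1,-0.13,7.5],"delta_rot":[0,0,0],"jaw":5},
  {"translation":[0.1,-0.13,9],"delta_rot":[0,0,0],"jaw":5},
  {"translation":[0.1,-0.13,9.8],"delta_rot":[0,0,0],"jaw":5},
  {"translation":[0.1,-0.13,10.1],"delta_rot":[0,0,0],"jaw":5},
  {"translation":[0.1,-0.13,10.1],"delta_rot":[0,0,0],"jaw":4},
])

```text
time: 2.55
tool_pos: [0.4336, 0.02, 0.0295]
tool_rot: [0.0, 0.791, 0.612, -0.0]
contact_force: [0.0, 0.3, -0.5]
gripper_width: 0.474
grasp_force: 0.0
```

Request:
send_rows([
  {"translation":[0,0,0],"delta_rot":[0,0,0],"jaw":3.2},
  {"translation":[0,0,0],"delta_rot":[0,0,0],"jaw":2.8},
  {"translation":[0,0,0],"delta_rot":[0,0,0],"jaw":2.4},
  {"translation":[0,0,0],"delta_rot":[0,0,0],"jaw":2},
  {"translation":[0,0,0],"delta_rot":[0,0,0],"jaw":1.5},
  {"translation":[0,0,0],"delta_rot":[0,0,0],"jaw":1},
  {"translation":[0,0,0],"delta_rot":[0,0,0],"jaw":0},
  {"translation":[0,0,0],"delta_rot":[0,0,0],"jaw":0},
])

```text
time: 3.35
tool_pos: [0.4337, 0.0205, 0.03]
tool_rot: [0.0, 0.79, 0.613, -0.0]
contact_force: [-3.7, -0.1, 5.9]
gripper_width: 0.275
grasp_force: 60.2
```

Request:
send_rows([
  {"translation":[0,0,-0.3],"delta_rot":[0,0,0],"jaw":0},
  {"translation":[0,0,-0.9],"delta_rot":[0,0,0],"jaw":0},
  {"translation":[0,0,-1.8],"delta_rot":[0,0,0],"jaw":0},
  {"translation":[0,0,-3],"delta_rot":[0,0,0],"jaw":0},
  {"translation":[0,0,-4.5],"delta_rot":[0,0,0],"jaw":0},
  {"translation":[0,0,-6],"delta_rot":[0,0,0],"jaw":0},
  {"translation":[0,0,-7.2],"delta_rot":[0,0,0],"jaw":0},
  {"translation":[0,0,-8],"delta_rot":[0,0,0],"jaw":0},
])

```text
time: 4.15
tool_pos: [0.4342, 0.0204, 0.1111]
tool_rot: [0.001, 0.79, 0.613, 0.001]
contact_force: [-0.5, -0.3, -3.0]
gripper_width: 0.275
grasp_force: 58.9
```

```bash
cat >> h.py <<'E'
def look(name):
    """paddle seen by the wrist camera, in tool axes (m): plane of the blade, its corners, post top"""
    f=grab_frame("wrist");cv2.imwrite(f"pics/{name}.png",f["pixels"]);W=cloud(f);p,r=tool()
    T=(W-p)@r.as_matrix()   # tool coords: x=paddle y, y=paddle x, z=-paddle z
    T[np.isnan(T)]=9
    b=(abs(T[...,0])<.05)&(T[...,1]>-.03)&(T[...,1]<.17)&(abs(T[...,2]-.022)<.006+.03*abs(T[...,1]))
    q=T[b]; A=np.c_[q[:,:2],np.ones(len(q))]
    for _ in range(3):
        c=np.linalg.lstsq(A,q[:,2],rcond=None)[0]; k=abs(A@c-q[:,2])<.002; A,q=A[k],q[k]
    rc=cv2.minAreaRect((q[:,:2]*1000).astype(np.float32))
    print("blade n",len(q),"z=%.4f slope_x %.3f slope_y %.3f"%(c[2],c[0],c[1]),"rect",rc)
    m=(abs(T[...,0])<.03)&(abs(T[...,1])<.03)&(T[...,2]<-.018)&(T[...,2]>-.03)
    if m.sum()>30: print("post",m.sum(),np.median(T[m],0),cv2.minAreaRect((T[m][:,:2]*1000).astype(np.float32)))
    bl=(f["pixels"][...,0]>150)&(f["pixels"][...,2]<90)&(abs(T[...,0])<.06)&(T[...,1]>.04)&(T[...,1]<.17)
    n,L,st,ce=cv2.connectedComponentsWithStats(bl.astype(np.uint8))
    for i in range(1,n):
        if st[i,4]>80: print("cap",st[i,4],np.median(T[L==i],0).round(4))
E
python3 - <<'E'
from h import *
look("w2")
to([.482,.260,.175],28)
E
```

```text
blade n 17382 z=0.0252 slope_x 0.002 slope_y 0.001 rect ((2.7920970916748047, 63.243431091308594), (70.18678283691406, 169.02249145507812), 0.25095856189727783)
post 4155 [ 0.00526899 -0.00080994 -0.02089633] ((1.4107685089111328, -0.1327075958251953), (28.031564712524414, 59.747493743896484), 1.0983855724334717)
cap 5150 [0.0151 0.1024 0.0118]
cap 2147 [-0.0114  0.079   0.0117]
shift [24.39 -1.38 -6.29] rot [ 0.004  0.001 -0.741]
```

The blade is level and firmly held, with the caps in place. Carry it to the tub.

Request:
send_rows([
  {"translation":[0.4,0,-0.4],"delta_rot":[0,0,-0.01],"jaw":0},
  {"translation":[1.2,-0.1,-1.2],"delta_rot":[0,0,-0.035],"jaw":0},
  {"translation":[2.4,-0.1,-2.3],"delta_rot":[0,0,-0.075],"jaw":0},
  {"translation":[4,-0.2,-3.4],"delta_rot":[0,0,-0.125],"jaw":0},
  {"translation":[6,-0.3,-4.5],"delta_rot":[0,0,-0.185],"jaw":0},
  {"translation":[8.2,-0.4,-5.4],"delta_rot":[0,0,-0.25],"jaw":0},
  {"translation":[10.4,-0.5,-6],"delta_rot":[0,0,-0.315],"jaw":0},
  {"translation":[12.6,-0.7,-6.3],"delta_rot":[0,0,-0.38],"jaw":0},
])

```text
time: 5.0
tool_pos: [0.4588, 0.1462, 0.1737]
tool_rot: [0.0, 0.659, 0.753, 0.001]
contact_force: [0.5, 0.2, -3.1]
gripper_width: 0.273
grasp_force: 59.0
```

Run:
```python
from h import *
to([.482,.260,.175],28)
```

```text
shift [10.97  3.81 -0.12] rot [ 0.002 -0.    -0.356]
```

Request:
send_rows([
  {"translation":[2,0.7,0],"delta_rot":[0,0,-0.065],"jaw":0},
  {"translation":[4,1.4,0],"delta_rot":[0,0,-0.13],"jaw":0},
  {"translation":[6,2.1,0],"delta_rot":[0,0,-0.195],"jaw":0},
  {"translation":[7.8,2.7,0],"delta_rot":[0,0,-0.255],"jaw":0},
  {"translation":[9.3,3.2,0],"delta_rot":[0,0,-0.305],"jaw":0},
  {"translation":[10.3,3.55,0],"delta_rot":[0,0,-0.335],"jaw":0},
  {"translation":[10.8,3.75,0],"delta_rot":[0,0,-0.35],"jaw":0},
  {"translation":[11,3.8,0],"delta_rot":[0,0,-0.355],"jaw":0},
])

```text
time: 5.8
tool_pos: [0.4818, 0.2586, 0.1723]
tool_rot: [-0.0, 0.517, 0.856, -0.0]
contact_force: [-0.5, -0.4, -3.2]
gripper_width: 0.273
grasp_force: 59.0
```

Run:
```python
from h import *
look("w3"); p,r=tool(); print(p, r.as_matrix()[:,1])
```

```text
blade n 17843 z=0.0243 slope_x 0.001 slope_y 0.001 rect ((3.2604026794433594, 63.77666473388672), (70.53709411621094, 169.21383666992188), 0.10330641269683838)
post 4103 [ 0.00586886 -0.00049442 -0.02176351] ((2.1484270095825195, -0.027637481689453125), (28.29314422607422, 59.87528991699219), 0.07226444035768509)
cap 5436 [0.0158 0.097  0.0108]
cap 2212 [-0.0104  0.0799  0.0108]
[0.48176633 0.2584219  0.17225293] [ 8.85361365e-01  4.64903399e-01 -2.90180303e-04]
```

View pics/w3.png

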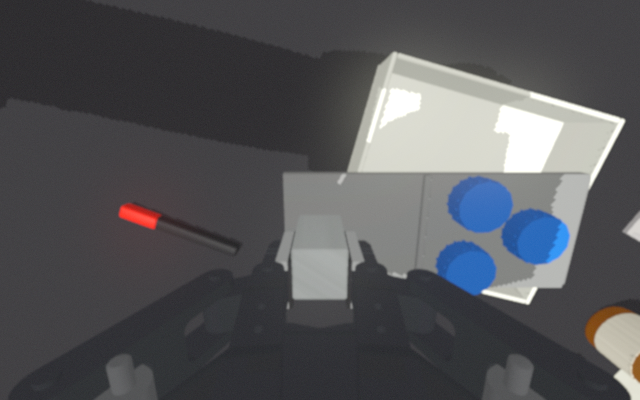

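The picture shows the caps at (480,204), (535,236) and (466,266), on the blade and over the tub. By the numbers the nose is within 20 mm of the tub's centre. Tip.

Request:
send_rows([
  {"translation":[0,0,0],"delta_rot":[0.03,0,0],"jaw":0},
  {"translation":[0,0,0],"delta_rot":[0.1,0,0],"jaw":0},
  {"translation":[0,0,0],"delta_rot":[0.19,0,0],"jaw":0},
  {"translation":[0,0,0],"delta_rot":[0.29,0,0],"jaw":0},
  {"translation":[0,0,0],"delta_rot":[0.4,0,0],"jaw":0},
  {"translation":[0,0,0],"delta_rot":[0.51,0,0],"jaw":0},
  {"translation":[0,0,0],"delta_rot":[0.62,0,0],"jaw":0},
  {"translation":[0,0,0],"delta_rot":[0.72,0,0],"jaw":0},
])

```text
time: 6.65
tool_pos: [0.483, 0.258, 0.1725]
tool_rot: [-0.183, 0.485, 0.8, -0.303]
contact_force: [0.5, -0.6, -4.3]
gripper_width: 0.274
grasp_force: 59.5
```

Request:
send_rows([
  {"translation":[0,0,0],"delta_rot":[0.03,0,0],"jaw":0},
  {"translation":[0,0,0],"delta_rot":[0.05,0,0],"jaw":0},
  {"translation":[0,0,0],"delta_rot":[0.05,0,0],"jaw":0},
  {"translation":[0,0,0],"delta_rot":[0.05,0,0],"jaw":0},
  {"translation":[0,0,0],"delta_rot":[0.05,0,0],"jaw":0},
  {"translation":[0,0,0],"delta_rot":[0.05,0,0],"jaw":0},
  {"translation":[0,0,0],"delta_rot":[0.05,0,0],"jaw":0},
  {"translation":[0,0,0],"delta_rot":[0.05,0,0],"jaw":0},
])

```text
time: 7.45
tool_pos: [0.4817, 0.2582, 0.1725]
tool_rot: [-0.194, 0.48, 0.793, -0.321]
contact_force: [-0.1, -0.1, -4.0]
gripper_width: 0.274
grasp_force: 59.8
```

Run:
```python
from h import *
f=grab_frame("top"); p=f["pixels"]; W=cloud(f)
bl=(p[...,0]>150)&(p[...,2]<90); bl[:150]=0; bl[:,290:]=0
n,L,st,ce=cv2.connectedComponentsWithStats(bl.astype(np.uint8))
for i in range(1,n):
    if st[i,4]>10: print(st[i],np.nanmedian(W[L==i],0))
g=grab_frame("scene")
cv2.imwrite("pics/t4.png",np.hstack([cv2.resize(p[120:290,100:340],(480,340)),g["pixels"][90:260,340:540].repeat(2,0).repeat(2,1)])[:, :800])
```

```text
[188 191  11   9  82] [0.60253501 0.31276676 0.01682964]
```

View pics/t4.png

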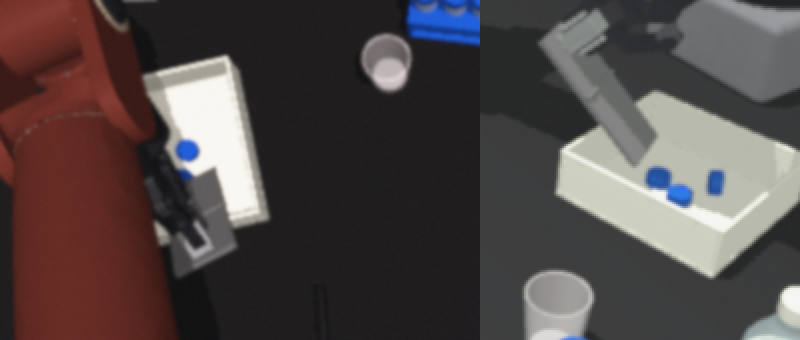

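The scene crop on the right shows all three caps in the tub, at (657,177), (680,195) and (716,182), and the blade empty. Level the blade and go to the cabinet.

Request:
send_rows([
  {"translation":[0,-0.7,-0.7],"delta_rot":[-0.06,0,0],"jaw":0},
  {"translation":[0,-1.4,-1.5],"delta_rot":[-0.18,0,0],"jaw":0},
  {"translation":[0,-2.1,-2.2],"delta_rot":[-0.31,0,0],"jaw":0},
  {"translation":[0,-2.8,-2.9],"delta_rot":[-0.44,0,0],"jaw":0},
  {"translation":[0,-2.8,-2.9],"delta_rot":[-0.57,0,0],"jaw":0},
  {"translation":[0,-2.8,-2.9],"delta_rot":[-0.68,0,0],"jaw":0},
  {"translation":[0,-2.8,-2.9],"delta_rot":[-0.75,0,0],"jaw":0},
  {"translation":[0,-2.8,-2.9],"delta_rot":[-0.77,0,0],"jaw":0},
])

```text
time: 8.35
tool_pos: [0.4805, 0.2577, 0.2128]
tool_rot: [0.0, 0.517, 0.856, 0.0]
contact_force: [-0.8, 0.2, -2.9]
gripper_width: 0.276
grasp_force: 59.8
```

Run:
```python
from h import *
look("w5"); p,r=tool(); print(p,r.as_matrix().round(4).tolist())
to([.36,-.05,.2],15); to([.351,-.322,.2],5.34)
```

```text
blade n 25857 z=0.0242 slope_x 0.001 slope_y 0.001 rect ((3.0431175231933594, 63.913909912109375), (70.62318420410156, 169.8439178466797), 0.09838514029979706)
post 4072 [ 0.0057803  -0.00078767 -0.02189161] ((1.996272087097168, -0.0049533843994140625), (27.85213279724121, 59.8388557434082), 0.7504090070724487)
cap 349 [0.0301 0.16   0.1846]
cap 299 [0.0182 0.1023 0.195 ]
[0.48066901 0.25778023 0.21266583] [[-0.4645, 0.8856, -0.0004], [0.8856, 0.4645, -0.0002], [0.0, -0.0004, -1.0]]
shift [-21.65 -24.98   1.28] rot [-0.     0.     0.221]
shift [-45.32 -38.41   1.28] rot [-0.    0.    0.39]
```

Request:
send_rows([
  {"translation":[-1,-1.2,0],"delta_rot":[0,0,0.01],"jaw":0},
  {"translation":[-3.2,-3.7,0.1],"delta_rot":[0,0,0.03],"jaw":0},
  {"translation":[-6,-7,0.2],"delta_rot":[0,0,0.06],"jaw":0},
  {"translation":[-9,-10.4,0.4],"delta_rot":[0,0,0.09],"jaw":0},
  {"translation":[-12,-13.9,0.6],"delta_rot":[0,0,0.12],"jaw":0},
  {"translation":[-15.2,-17.5,0.8],"delta_rot":[0,0,0.16],"jaw":0},
  {"translation":[-18.5,-21.3,1],"delta_rot":[0,0,0.19],"jaw":0},
  {"translation":[-21.6,-25,1.3],"delta_rot":[0,0,0.22],"jaw":0},
])

```text
time: 9.2
tool_pos: [0.3595, -0.051, 0.1997]
tool_rot: [-0.0, 0.609, 0.793, -0.001]
contact_force: [1.8, -0.7, -2.6]
gripper_width: 0.271
grasp_force: 59.8
```

Run:
```python
from h import *
to([.35,-.322,.2],5.34)
```

```text
shift [-2.593e+01 -7.940e+00 -2.000e-02] rot [-0.001  0.     0.169]
```

Request:
send_rows([
  {"translation":[-4,-1.2,0],"delta_rot":[0,0,0.02],"jaw":0},
  {"translation":[-8,-2.5,0],"delta_rot":[0,0,0.05],"jaw":0},
  {"translation":[-12,-3.7,0],"delta_rot":[0,0,0.08],"jaw":0},
  {"translation":[-16,-4.9,0],"delta_rot":[0,0,0.11],"jaw":0},
  {"translation":[-20,-6.1,0.5],"delta_rot":[0,0,0.14],"jaw":0},
  {"translation":[-23,-7,1.5],"delta_rot":[0,0,0.16],"jaw":0},
  {"translation":[-25,-7.6,2.5],"delta_rot":[0,0,0.17],"jaw":0},
  {"translation":[-25.9,-7.9,3],"delta_rot":[0,0,0.17],"jaw":0},
])

```text
time: 10.0
tool_pos: [0.3506, -0.3213, 0.1683]
tool_rot: [-0.002, 0.674, 0.738, -0.0]
contact_force: [0.4, -0.6, -3.1]
gripper_width: 0.275
grasp_force: 60.1
```

Run:
```python
from h import *
look("w6"); p,r=tool(); print(p,r.as_matrix().round(4).tolist())
f=grab_frame("wrist");W=cloud(f);np.savez("/tmp/w6.npz",W=W,p=f["pixels"])
c=-np.array(cv2.Rodrigues(np.array(f["rvec"]))[0]).T@np.array(f["tvec"]).ravel(); print("cam",c, "axis",cv2.Rodrigues(np.array(f["rvec"]))[0][2])
to([.35,-.322,.0875],5.34)
```

```text
blade n 25865 z=0.0238 slope_x 0.000 slope_y 0.001 rect ((2.658660888671875, 64.35509490966797), (70.772216796875, 170.0260467529297), 0.14315249025821686)
post 4067 [ 0.00557679 -0.00037588 -0.02219362] ((1.9475460052490234, 0.14130592346191406), (59.60847854614258, 27.74416160583496), 89.6206283569336)
[ 0.35050634 -0.32136796  0.16785151] [[-0.0906, 0.9959, -0.0031], [0.9959, 0.0906, 0.0022], [0.0024, -0.0029, -1.0]]
cam [ 0.34438268 -0.25610035  0.29614661] axis [ 0.01971461 -0.26003236 -0.96539862]
shift [-0.21 -0.09  8.09] rot [-0.002 -0.003 -0.002]
```

View pics/w6.png

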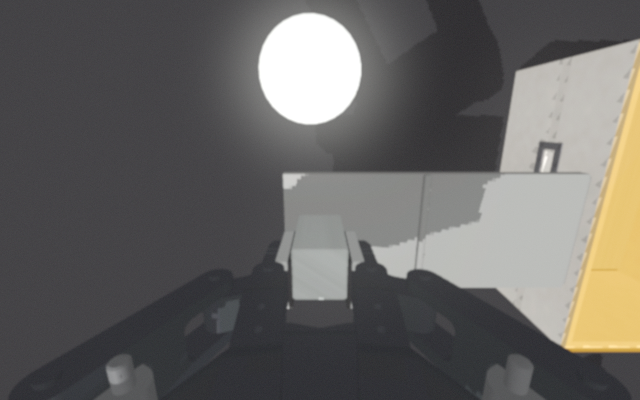

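The wrist view shows the +y end of the slot's rim at (548,157) and the panel face. A 6.5 cm sidestep toward -y will bring the whole slot into view.

Request:
send_rows([
  {"translation":[-0.8,0,0.3],"delta_rot":[0,0,0],"jaw":0},
  {"translation":[-2,0,0.8],"delta_rot":[0,0,0],"jaw":0},
  {"translation":[-3.5,0,1.4],"delta_rot":[0,0,0],"jaw":0},
  {"translation":[-5,0,2],"delta_rot":[0,0,0],"jaw":0},
  {"translation":[-6,0,2.5],"delta_rot":[0,0,0],"jaw":0},
  {"translation":[-6.5,0,2.8],"delta_rot":[0,0,0],"jaw":0},
  {"translation":[-6.5,0,3],"delta_rot":[0,0,0],"jaw":0},
  {"translation":[-6.5,0,3],"delta_rot":[0,0,0],"jaw":0},
])

```text
time: 10.9
tool_pos: [0.3578, -0.384, 0.1392]
tool_rot: [-0.0, 0.673, 0.739, 0.0]
contact_force: [-0.1, 0.2, -3.3]
gripper_width: 0.272
grasp_force: 60.2
```

Run:
```python
from h import *
f=grab_frame("wrist");W=cloud(f);p=f["pixels"];s=state();np.savez("/tmp/w7.npz",W=W,p=p,tp=s["tool_pos"],tr=s["tool_rot"])
cv2.imwrite("pics/w7.png",cv2.resize(p[:330,440:],(600,990))[:0+990] if 0 else cv2.resize(p[60:360,440:],None,fx=2,fy=2,interpolation=cv2.INTER_NEAREST))
print(s["tool_pos"],f["fx"],f["cx"],f["cy"])
```

```text
[ 0.35787385 -0.38401172  0.13950896] 284.2960135169309 319.2908204866944 198.076035198525
```

View pics/w7.png

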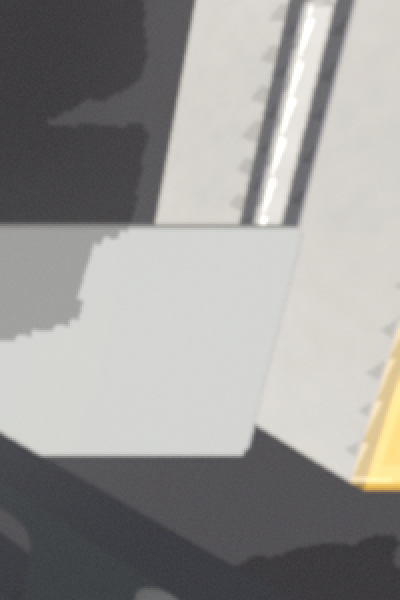

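The crop shows the slot from its +y end at about (310,0) down to the blade edge at (270,220), a bright gap between dark rims. I'll rectify the panel by its plane and measure the rim.

Run:
```python
from h import *
f=grab_frame("wrist");W=cloud(f);p=f["pixels"];tp,tr=tool()
# bench height near, panel plane
b=W[20:150,460:500].reshape(-1,3);b=b[abs(b[:,2])<.01];print("bench z",np.median(b[:,2]) if len(b) else None)
M=cv2.Rodrigues(np.array(f["rvec"]))[0];t=np.array(f["tvec"]).ravel()
m=(W[...,2]>.02)&(W[...,2]<.108)&(abs(W[...,0]-.535)<.015)&(W[...,1]>-.40)&(W[...,1]<-.2)
q=W[m];A=np.c_[q[:,1:],np.ones(len(q))]
for _ in range(6):
    c=np.linalg.lstsq(A,q[:,0],rcond=None)[0];r=A@c-q[:,0];k=abs(r)<max(.0012,1.5*np.std(r));A,q=A[k],q[k]
print("plane x=%.4f y + %.4f z + %.4f"%tuple(c),len(q),np.std(A@c-q[:,0]),"yaw deg",-np.degrees(np.arctan(c[0])))
ys=np.arange(-.20,-.42,-.0005);zs=np.arange(.115,.0,-.0005)
Y,Z=np.meshgrid(ys,zs);X=c[0]*Y+c[2]   # take plane as upright
P=np.dstack([X,Y,Z])@M.T+t
u=f["fx"]*P[...,0]/P[...,2]+f["cx"];v=f["fy"]*P[...,1]/P[...,2]+f["cy"]
im=cv2.remap(p,u.astype(np.float32),v.astype(np.float32),cv2.INTER_LINEAR)
cv2.imwrite("pics/w8.png",cv2.resize(im,None,fx=1.8,fy=2.4))
g=im.astype(int).max(2)
for y in(-.27,-.28,-.29,-.30,-.31,-.32,-.33):
    i=np.argmin(abs(ys-y)); col=g[:,i-2:i+3].mean(1); d=np.where(col[40:190]<150)[0]+40
    print(y,"dark z",[round(float(zs[j]),4) for j in d[[0,-1]]] if len(d) else None, [int(x) for x in col[80:150:3]])
for z in(.064,.066,.060,.054):
    j=np.argmin(abs(zs-z)); print(z,[int(x) for x in g[j,60:320:8]])
look("w9")
```

```text
bench z -0.00047532463722209107
plane x=-0.0940 y + -0.0002 z + 0.5102 17850 0.0005596653191964661 yaw deg 5.372498066150624
-0.27 dark z [0.095, 0.047] [217, 217, 210, 159, 106, 107, 112, 167, 226, 234, 234, 244, 255, 254, 215, 163, 112, 104, 111, 160, 209, 216, 216, 216]
-0.28 dark z [0.095, 0.047] [215, 214, 208, 159, 115, 112, 111, 161, 221, 233, 233, 233, 243, 250, 215, 164, 118, 112, 114, 154, 195, 202, 206, 208]
-0.29 dark z [0.095, 0.047] [215, 215, 209, 159, 114, 112, 112, 162, 221, 232, 232, 233, 248, 252, 204, 153, 119, 114, 115, 153, 190, 192, 194, 203]
-0.3 dark z [0.095, 0.047] [212, 214, 207, 159, 108, 106, 110, 168, 223, 230, 230, 233, 254, 253, 202, 154, 116, 106, 113, 159, 201, 206, 210, 213]
-0.31 dark z [0.07, 0.047] [214, 215, 208, 160, 112, 110, 113, 167, 224, 233, 233, 247, 255, 254, 216, 165, 113, 106, 113, 158, 205, 214, 214, 213]
-0.32 dark z [0.07, 0.047] [215, 215, 208, 161, 116, 112, 113, 159, 218, 228, 228, 230, 240, 243, 210, 164, 121, 113, 114, 150, 191, 199, 202, 206]
-0.33 dark z [0.07, 0.047] [215, 215, 208, 160, 114, 111, 113, 168, 222, 233, 233, 2
[... 361 characters left out ...]
, 112, 113, 114, 191, 213, 214, 214, 213, 214]
0.06 [210, 207, 207, 213, 213, 196, 206, 112, 200, 235, 234, 235, 233, 233, 232, 232, 233, 231, 230, 233, 234, 231, 229, 229, 231, 233, 231, 183, 213, 213, 213, 214, 214]
0.054 [214, 201, 218, 221, 206, 218, 210, 114, 197, 216, 217, 203, 216, 216, 208, 203, 216, 210, 202, 216, 217, 205, 211, 212, 208, 206, 213, 193, 213, 214, 213, 214, 213]
blade n 25838 z=0.0245 slope_x 0.000 slope_y 0.001 rect ((2.700366973876953, 64.14834594726562), (70.98098754882812, 169.93850708007812), 0.14263467490673065)
post 4105 [ 0.00555852 -0.00045705 -0.02161895] ((1.817352294921875, 0.10226249694824219), (27.65508460998535, 59.616668701171875), 0.4688093066215515)
```

View pics/w8.png

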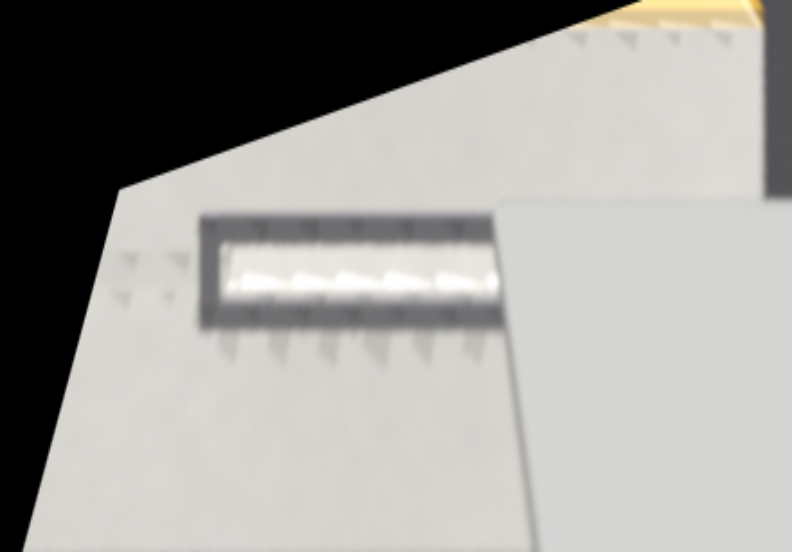

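The rectified panel shows the rim's left end at 200–220 px and its top and bottom centred on z≈0.0594. With the bench reading taken into account, that agrees with 0.060. Now the lateral centre, from the panel's two side edges in the same camera.

Run:
```python
from h import *
for n in("w6","w7"):
    W=np.load(f"/tmp/{n}.npz")["W"]
    # cabinet frame guess: yaw 5.35, on front plane
    a=np.radians(5.35);ex=np.array([np.cos(a),np.sin(a)]);ey=np.array([-np.sin(a),np.cos(a)])
    o=np.array([.5102+.094*.304,-.304])
    d=W[...,:2]-o; X=d@ex;Y=d@ey;Z=W[...,2]
    m=(abs(X)<.004)&(Z>.015)&(Z<.108)&(abs(Y)<.13)
    print(n,m.sum(),"X med",np.median(X[m]).round(4),"Y pct",np.percentile(Y[m],[0,.2,1,99,99.8,100]).round(4))
    for z in(.03,.05,.08,.1):
        k=m&(abs(Z-z)<.004)
        if k.sum(): print(z,Y[k].min().round(4),Y[k].max().round(4))
    t=(abs(Z-.114)<.003)&(X>-.005)&(X<.02)&(abs(Y)<.13)
    if t.sum(): print("top",Y[t].min().round(4),Y[t].max().round(4),X[t].min().round(4))
# where to go: nose 20 mm before the panel, paddle centre line on the slot line
p,r=tool();print(p,"origin",o)
paddle_x=.0027
for s in(-.17,-.1):
    q=o+s*ex-paddle_x*ey
    to([q[0],q[1],.0872],5.36)
```

```text
w6 15280 X med -0.0 Y pct [-0.1087 -0.1077 -0.1059  0.1108  0.1115  0.1121]
0.03 -0.1081 0.1115
0.05 -0.1077 0.1118
0.08 -0.1085 0.1117
0.1 -0.1087 0.1119
top -0.1087 0.1034 -0.0031
w7 21671 X med 0.0 Y pct [-0.1086 -0.1077 -0.1051  0.0832  0.0887  0.0925]
0.03 -0.0394 0.0883
0.05 -0.0362 0.0816
0.08 -0.1084 0.0686
0.1 -0.1086 -0.0048
top -0.1084 -0.0596 -0.002
[ 0.35796485 -0.38415756  0.13984415] origin [ 0.538776 -0.304   ]
shift [6.03 1.75 5.26] rot [ 0.  0. -0.]
shift [6.03 8.75 5.26] rot [ 0.  0. -0.]
```

The panel's width in the wrist camera is 220.4 mm, as it should be. Its centre is 1.6 mm further toward +y, so the shift becomes 6.2 cm. Line up 20 mm in front of the slot.

Request:
send_rows([
  {"translation":[0.8,0,0.7],"delta_rot":[0,0,0],"jaw":0},
  {"translation":[2,0.2,1.7],"delta_rot":[0,0,0],"jaw":0},
  {"translation":[3.5,0.6,3],"delta_rot":[0,0,0],"jaw":0},
  {"translation":[4.8,1,4.1],"delta_rot":[0,0,0],"jaw":0},
  {"translation":[5.7,1.4,4.8],"delta_rot":[0,0,0],"jaw":0},
  {"translation":[6.1,1.7,5.1],"delta_rot":[0,0,0],"jaw":0},
  {"translation":[6.2,1.75,5.25],"delta_rot":[0,0,0],"jaw":0},
  {"translation":[6.2,1.75,5.25],"delta_rot":[0,0,0],"jaw":0},
])

```text
time: 11.85
tool_pos: [0.3699, -0.3214, 0.0874]
tool_rot: [0.0, 0.673, 0.739, -0.0]
contact_force: [0.5, -0.7, -2.5]
gripper_width: 0.273
grasp_force: 60.2
```

Run:
```python
from h import *
grab_frame("scene")
look("w10")
ps=[];
for _ in range(4): ps.append(tool()[0]); grab_frame("top")
print(np.array(ps).round(4), state()["contact_force"])
a=np.radians(5.36);ex=np.array([np.cos(a),np.sin(a)]);ey=np.array([-np.sin(a),np.cos(a)]);o=np.array([.538776,-.304])+.0016*ey
q=o-.1*ex-.0027*ey
to([q[0],q[1],.0872],5.36,base=(np.mean(ps,0),tool()[1]))
```

```text
blade n 25400 z=0.0245 slope_x 0.002 slope_y -0.000 rect ((-0.09315109252929688, 74.64852142333984), (99.58855438232422, 190.691162109375), 0.012580055743455887)
post 4095 [ 0.00570893 -0.00039394 -0.02163622] ((2.0500946044921875, 0.001003265380859375), (59.906673431396484, 27.51799964904785), 89.9315414428711)
[[ 0.3699 -0.3219  0.0878]
 [ 0.3698 -0.3219  0.0878]
 [ 0.3698 -0.3219  0.0878]
 [ 0.3697 -0.3218  0.0876]] [ 1.16108377  0.05188955 -2.12738776]
shift [0.1  6.99 0.06] rot [ 0.     0.001 -0.001]
```

Request:
send_rows([
  {"translation":[0.1,0,0.05],"delta_rot":[0,0,0],"jaw":0},
  {"translation":[0.1,0.3,0.05],"delta_rot":[0,0,0],"jaw":0},
  {"translation":[0.1,0.8,0.05],"delta_rot":[0,0,0],"jaw":0},
  {"translation":[0.1,1.3,0.05],"delta_rot":[0,0,0],"jaw":0},
  {"translation":[0.1,1.8,0.05],"delta_rot":[0,0,0],"jaw":0},
  {"translation":[0.1,2.3,0.05],"delta_rot":[0,0,0],"jaw":0},
  {"translation":[0.1,2.8,0.05],"delta_rot":[0,0,0],"jaw":0},
  {"translation":[0.1,3,0.05],"delta_rot":[0,0,0],"jaw":0},
])

```text
time: 12.95
tool_pos: [0.3999, -0.3173, 0.0867]
tool_rot: [0.0, 0.673, 0.739, 0.0]
contact_force: [-0.0, 0.8, -3.3]
gripper_width: 0.274
grasp_force: 60.2
```

Run:
```python
from h import *
fs=[]
for i in range(4):
    f=grab_frame("wrist"); s=state(); fs.append(np.r_[s["contact_force"],s["ft_torque"],s["tool_pos"]])
print(np.mean(fs,0).round(4)); cv2.imwrite("pics/w11.png",f["pixels"])
```

```text
[-0.0992  0.3791 -3.6244 -0.0313  0.0368  0.0403  0.3995 -0.3173  0.0866]
```

View pics/w11.png

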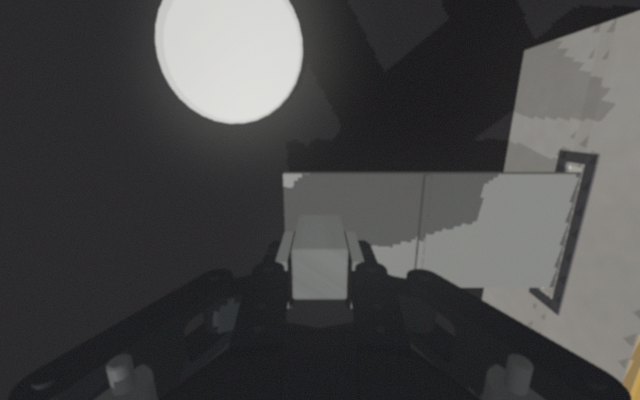

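The nose is entering centrally, with similar gaps at the slot's ends (572,165) and (548,297), and no side force. Continue, raising 0.5 mm.

Request:
send_rows([
  {"translation":[0,0.2,-0.05],"delta_rot":[0,0,0],"jaw":0},
  {"translation":[0,0.8,-0.05],"delta_rot":[0,0,0],"jaw":0},
  {"translation":[0,1.5,-0.05],"delta_rot":[0,0,0],"jaw":0},
  {"translation":[0,2.2,-0.05],"delta_rot":[0,0,0],"jaw":0},
  {"translation":[0,2.9,-0.05],"delta_rot":[0,0,0],"jaw":0},
  {"translation":[0,3.5,-0.05],"delta_rot":[0,0,0],"jaw":0},
  {"translation":[0,3.9,-0.05],"delta_rot":[0,0,0],"jaw":0},
  {"translation":[0,4,-0.05],"delta_rot":[0,0,0],"jaw":0},
])

```text
time: 13.95
tool_pos: [0.4396, -0.3136, 0.0871]
tool_rot: [-0.0, 0.673, 0.739, -0.0]
contact_force: [0.0, 0.1, -2.8]
gripper_width: 0.27
grasp_force: 60.2
```

Request:
send_rows([
  {"translation":[0,0,0],"delta_rot":[0,0,0],"jaw":0},
  {"translation":[0,0,0],"delta_rot":[0,0,0],"jaw":0},
  {"translation":[0,0,0],"delta_rot":[0,0,0],"jaw":0},
  {"translation":[0,0,0],"delta_rot":[0,0,0],"jaw":0},
  {"translation":[0,0,0],"delta_rot":[0,0,0],"jaw":0},
  {"translation":[0,0,0],"delta_rot":[0,0,0],"jaw":0},
  {"translation":[0,0,0],"delta_rot":[0,0,0],"jaw":0},
  {"translation":[0,0,0],"delta_rot":[0,0,0],"jaw":0},
])

```text
time: 14.75
tool_pos: [0.4391, -0.3136, 0.0871]
tool_rot: [-0.0, 0.673, 0.739, -0.0]
contact_force: [0.3, -0.1, -2.8]
gripper_width: 0.273
grasp_force: 60.2
```

Run:
```python
from h import *
fs=[]
for i in range(6):
    f=grab_frame("top"); s=state(); fs.append(np.r_[s["contact_force"],s["ft_torque"],s["tool_pos"]])
print(np.mean(fs,0).round(4),np.std(fs,0).round(3),s["joint_vel"].round(4))
g=tool()[1].as_matrix();print(g.round(4).tolist())
p=f["pixels"];W=cloud(f);bl=(p[...,0]>130)&(p[...,2]<90);bl[:150]=0;bl[:,290:]=0
n,L,st,ce=cv2.connectedComponentsWithStats(bl.astype(np.uint8))
for i in range(1,n):
    if st[i,4]>10: print("cap",np.nanmedian(W[L==i],0).round(3),st[i,4])
```

```text
[-0.0036 -0.1902 -3.0544  0.0114  0.0394  0.0137  0.4391 -0.3137  0.0871] [0.364 0.386 0.58  0.031 0.038 0.034 0.    0.    0.   ] [-0.0002 -0.0004 -0.0004  0.0004 -0.0005 -0.0009]
[[-0.0929, 0.9957, 0.0], [0.9957, 0.0929, -0.0], [-0.0, 0.0, -1.0]]
cap [0.613 0.356 0.027] 52
cap [0.603 0.312 0.016] 76
cap [0.565 0.316 0.016] 78
```

The wrist force equals the free-hanging weight, the blade is about 50 mm in and level, and three caps are seen in the tub. Hand in.

```bash
python3 -c "
from plant import *
print(job_done())"
```

```text
the job is handed in; nothing more can be done
None
```

I handed the job in at about 15 s of the 64 s allowed; no verdict came back. By my last measurements, all three caps are in the tub, and the gripper holds the paddle level and in line with its nose about 50 mm through the slot, with no measurable load on the slot's edges.

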